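# Load an objective on the index stage and hold the index pin out

## Task

Stand the longer of the two microscope objectives upright, nose up, in the middle of the narrow pedestal of the rotary index stage while the stage is still locked, and let go of it. Then grip the black knob of the stage's sprung index plunger, pull it straight up as far as it goes and finish while still holding it there, so that the pin stays clear of its seat hole and the objective stays standing on the pedestal. Leave the short objective, the bottle, the dish and the slide box where they are.

Things in the scene. Friction and masses are not known exactly. Their poses are not given: they have to be found in the camera images.
- stage: rotary index stage, fixed to the bench: aluminium disc 188 mm across, its top 30 mm up, with eight seat holes near the rim and a pedestal in the middle. Origin on the pedestal axis at bench height, z up. The plunger stands 82 mm from it towards stage +y, through a grey arm 30 mm wide (along x), top 60 mm up, from a post outside the rim (111 mm from the axis); an 18 mm sleeve on the arm ends 70 mm up
- seat (a point): centre of the pedestal's flat round top, 34 mm in diameter, 55 mm above the bench (25 mm above the disc), without a rim
- seat_hole (a point): mouth of the seat hole (in the disc's top, 30 mm above the bench) that the index pin sits in at the start
- pull_knob (a point): black ribbed cylindrical pull knob on top of the index plunger, 24 mm in diameter, 28 mm high, upright; this point is its centre, 92 mm above the bench when the pin is seated (knob from 78 to 106 mm). It moves only straight up and down with the pin
- plunger (a joint): lift of the index plunger in m: 0 pin seated in its hole (10 mm deep), 0.016 fully back against its stop (pin 6 mm clear of the disc). A spring pulls it down with about 5 N when seated and 9 N when fully back; it snaps back if let go
- long_objective_mid (a point): centre (half-way up, 28 mm above its base) of the longer microscope objective: steel, upright with nose up and flat base down, 56 mm tall, barrel 30 mm in diameter from 6 to 36 mm above the base, then narrowing to a 12 mm nose; base 27 mm in diameter; about 0.14 kg. z along its axis, towards the nose
- short_objective_mid (a point): centre (18 mm above its base) of the shorter objective, of the same look and diameter but 36 mm tall; stands near the long one, either may be in either place; to be left alone
- bottle_mid (a point): centre of a small amber dropper bottle, 32 mm in diameter, 70 mm tall; to be left alone
- dish: clear round covered dish, 94 mm in diameter, 16 mm high, origin at its underside; to be left alone
- slide_box: closed slide box, grey with white lid, 87 x 162 x 35 mm, origin at its underside; to be left alone
Not all that is in view belongs to the job. Of the things that look like the stage, take the one that is farthest to the robot's left at the start.

How it is judged (in metres and radians):
On the way, in this order (a step that is already met when the one before it is completed fails the run):
1. the long objective stands upright on the pedestal, let go, the pin still seated (horizontal distance between long_objective_mid and seat below 0.007 m and z of long_objective_mid in the frame of stage between 0.079 and 0.087 m and angle between long_objective_mid's own z axis and vertical below 0.08 rad and contact force between the fingers and long_objective below 0.1 N and value of joint plunger below 0.004 m), for 0.3 s.
2. the plunger is pulled fully up by its knob (value of joint plunger above 0.013 m and contact force between the fingers and plunger above 2 N), for 0.3 s.
At the end, for the whole second after the job is handed in: The plunger is held at least 13 mm up (of 16 mm) by the fingers on its knob (contact over 2 N); the long objective stands on the pedestal untouched by the fingers, at rest, upright within 0.08 rad, its axis within 7 mm of the pedestal's axis, its centre 79 to 87 mm above the bench (all of step 2 and horizontal distance between long_objective_mid and seat below 0.007 m and z of long_objective_mid in the frame of stage between 0.079 and 0.087 m and angle between long_objective_mid's own z axis and vertical below 0.08 rad and contact force between the fingers and long_objective below 0.1 N and linear speed of long_objective below 0.02 m/s); the arm keeps its last pose, push and grip.
It fails at once if the short objective is pushed more than 30 mm from its place (distance of short_objective_mid from where it was at the start of the episode above 0.03 m).
It fails at once if the bottle is pushed more than 30 mm from its place (distance of bottle_mid from where it was at the start of the episode above 0.03 m).
It fails at once if the dish is pushed more than 30 mm from its place (distance of dish from where it was at the start of the episode above 0.03 m).
It fails at once if the slide box is pushed more than 30 mm from its place (distance of slide_box from where it was at the start of the episode above 0.03 m).
It fails at once if the plunger is pulled before the long objective stands on the pedestal (or the objective is knocked off while it is pulled) (value of joint plunger above 0.008 m and distance between long_objective_mid and seat above 0.045 m).
It also fails if it takes over 48 s, if anything falls off the work surface, if the arm or the gripper's body presses on something with over 40 N, if the wrist force passes 120 N, or if a joint passes its speed limit or range.

## Robot

A 6-joint arm with a two-finger parallel gripper is mounted at the origin on the work surface. World frame = base frame: x ahead of the robot, y to its left, z up, the work surface at z = 0. Lengths are in m, angles in degrees, forces in N, time in s.
With the tool pointing down it reaches from about 0.25 to 0.725 m from the base axis. Payload 9.7 kg.
Tool frame: the origin (TCP) lies at the very end of the fingers, on their centre line; the grasp point (between the pads) lies grasp_offset behind it (grasp_offset is the distance from the TCP to the grasp point, in m); z points along the fingers, y is the line along which they close (so a half turn about z gives the same grasp; the last joint's range is limited). The gripper opens to 85 mm and grips with 20 to 120 N. Pads are 22 mm wide; open, the fingers measure 114 mm over their backs; the gripper's body (76 mm by 85 mm) begins 54 mm behind the grasp point. The pads swing forward as they close: fully open they stand 13 mm farther back than shut.
Start: joints at [66.119, 4.979, 10.078, 95.1, 0, 90], TCP at [0.223, 0.503, 0.197] pointing down, gripper open.
Joint ranges: [-179.16, 179.16], [-48.56, 103.87], [-65.8, 70.77], [-126.05, 130.52], [-82.76, 87.17], [-180, 180]. Speed limits (degrees/s): [127.2, 127.2, 147.25, 180, 180, 180].

## Interface

Orientations are given as [roll, pitch, yaw] about the fixed x, y, z axes, in that order (R = Rz(yaw) Ry(pitch) Rx(roll)).
In Python, from workcell import get_obs, camera, calibration, job_done, recognise, cut_out, mark_of, grasp_offset gives the robot as it stands.
- The arm moves only by the tool servo_tool, never from a script. Its argument "moves" is a list of rows, each a list of 3 entries, a list of its own where there are three numbers: the turn, a rotation vector about the tool's x, y, z in degrees, then the shift along the tool's x, y, z in m, then the opening in per cent of the stroke, from 0 (shut) to 100 (fully open). In form: [[[ax, ay, az], [x, y, z], claw], ...]. A call has 1 to 12 rows; each row shifts and turns the commanded pose from where the row before left it, along the tool's axes as they then stand; what a row does not reach is not made up. A row lasts 1/10 s, in which the tool goes at most 50 mm and 8.59 degrees, less where a joint would pass 70% of its speed; a pose out of reach is approached as far as the arm can. A call is refused whole if a number of a shift passes 0.05 or a number of a turn 8.59, either way. A call with a gripper value outside its range is refused whole. The fingers move at their own pace and stop on an object; "force" is the grip in N (left out, the last holds). Time passes only in rows, so rows that do not move let the fingers close. It gives the time, the measured TCP pose, the force, the opening and the grip force at its end, in the units of the state.
- get_obs(): the state, without advancing time (a new reading comes with each control period).
- camera(name): name is "scene" or "side" or "wrist"; returns (picture, depth): 480x640x3 uint8, red, green, blue; 480x640 float32, m along the optical axis (not along the pixel's ray), 0 where there is no reading.
- calibration(name): a dict with "camera_matrix" (3x3 intrinsics, pixels), "R" (3x3) and "t" (3): a world point X has camera coordinates R X + t. Camera axes: x right, y down, z forward; pixel columns grow to the right and rows downward; lengths in m; the calibration is good to about 2 mm. A picture is of the moment at which its call begins: read the wrist's pose just before it. calibration takes no time and is no camera call; for the wrist camera it gives the pose at the moment of the call.
- job_done(): hands the job in; it is judged then, once.
Trained networks look in the newest picture that a camera, given by its name, has taken for a name from the list of things; names that differ only in an ending like _2 or _b are one class to them, and where a whole thing is asked for, a point or a joint stands for the part that bears it (a point fixed in the world has none). Each returns a list of dicts, best first, with "score" (0 to 1); they miss things now and then, are a little off and sometimes report something else, mostly with a low value. They report only what shows in the picture. A call takes as long as a camera call. They do not tell look-alikes from the thing itself.
- recognise(name, camera): "xyz" ([x, y, z] in m, in the coordinates of the camera as it stood for that picture, good to about 4 mm: the middle of the surface that is visible of it).
- cut_out(name, camera): "mask" (480x640 bool, what is visible of it).
- mark_of(name, camera): "xyz" ([x, y, z] in m, in the coordinates of the camera as it stood for that picture, good to about 4 mm: a listed point, or the origin of a listed thing).
The state is a dict: "time": time; "q": joint angles; "qd": joint speeds; "joint_efforts": joint torques, N m; "ee_pos": TCP position; "tcp_rot": TCP orientation; "wrist_force": force on the tool from outside, world axes, zero at the start; "torque": the same for the moment, N m; "opening": finger opening in m; "grasp_force": force on a finger pad.
Only numpy, scipy, OpenCV 4.12 (cv2) and the standard library are available. Lean on these libraries where they do the work, as an engineer would, in place of code of your own. Each camera call takes 0.05 s, during which the arm holds its last target. There are 200 camera calls.

## Working session

There is one attempt and no reset: what is moved stays moved. The work goes in short steps, Python scripts to look and compute and a tool call to move; the robot and the scene stay as the last step left them, time stands still between calls to the robot, and variables do not carry over. Pictures are saved under pics/ and viewed, at most 10 in all, crops included, and the job is handed in when it is done.

Besides the shell and the picture viewer there is one more tool, called as a command line: name --argument value ..., lists and objects as JSON in quotes. servo_tool: Moves the arm, as the interface text tells. Its arguments: {"type":"object","properties":{"moves":{"type":"array"},"force":{"type":"number"}},"required":["moves"]}

```bash
mkdir -p pics
cat > h.py <<'E'
import numpy as np, cv2
from workcell import *
def world(c,p):
    k=calibration(c); return np.array(k["R"]).T@(np.array(p)-np.array(k["t"]))
def pix(c,X):
    k=calibration(c); v=np.array(k["camera_matrix"])@(np.array(k["R"])@np.array(X)+np.array(k["t"])); return v[:2]/v[2]
def look(c,names,f=(mark_of,)):
    for n in names:
        for g in f:
            for r in g(n,c)[:4]:
                X=world(c,r["xyz"]); print(c,g.__name__,n,round(r["score"],2),X.round(3),pix(c,X).round())
def save(n,img): cv2.imwrite("pics/"+n,img[:,:,::-1])
E
python3 - <<'E'
from h import *
o=get_obs(); print(o["ee_pos"],o["tcp_rot"],o["opening"],grasp_offset)
for c in("scene","side"):
    p,d=camera(c); save(c+"0.png",p)
    look(c,["seat","pull_knob","long_objective_mid","short_objective_mid","stage","bottle_mid"] if c=="scene" else ["seat","pull_knob","long_objective_mid","short_objective_mid"])
print(get_obs()["time"])
E
```

```text
[0.22255241 0.5026605  0.1967724 ] [-1.79922385e+02  1.75704776e-03  1.56119354e+02] 0.08553937326766177 0.0187
scene call seat 0.67 [ 0.31  -0.302  0.055] [164. 242.]
scene call pull_knob 0.66 [ 0.363 -0.243  0.092] [189. 238.]
scene call pull_knob 0.6 [0.626 0.155 0.097] [376. 254.]
scene call pull_knob 0.3 [0.628 0.151 0.028] [372. 271.]
scene call long_objective_mid 0.76 [ 0.521 -0.244  0.027] [213. 299.]
scene call short_objective_mid 0.68 [ 0.479 -0.122  0.026] [253. 269.]
scene call stage 0.76 [ 0.312 -0.303 -0.002] [170. 256.]
scene call stage 0.63 [ 0.587  0.084 -0.002] [341. 276.]
scene call bottle_mid 0.61 [ 0.745 -0.031  0.038] [332. 334.]
side call seat 0.95 [ 0.313 -0.303  0.058] [354. 439.]
side call seat 0.91 [0.591 0.082 0.055] [324. 244.]
side call pull_knob 0.75 [ 0.361 -0.24   0.094] [349. 380.]
side call pull_knob 0.53 [0.635 0.15  0.093] [319. 210.]
side call long_objective_mid 0.59 [ 0.526 -0.242  0.03 ] [416. 353.]
side call short_objective_mid 0.54 [ 0.475 -0.123  0.021] [350. 333.]
0.6
```

View pics/scene0.png

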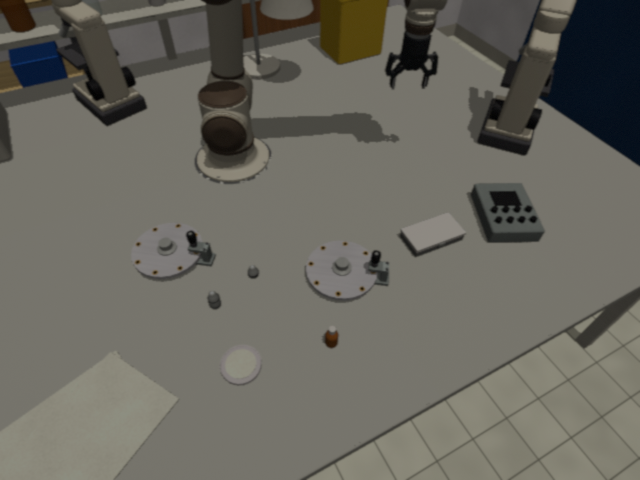

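View pics/side0.png

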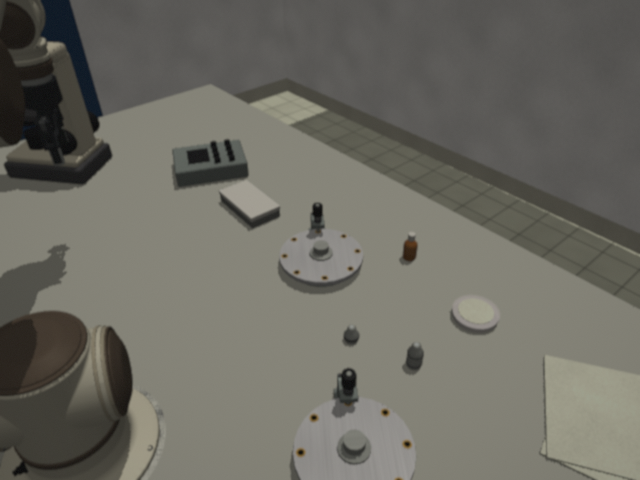

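Two stages: scene px (166,245), which is world (0.31,-0.30), and scene px (342,268), which is world (0.59,0.08). The robot's left is +y, so the second is the one meant.

Two objectives: scene px (213,299), side px (416,353), looks taller, and scene px (253,270), side px (350,333), looks shorter. I'll confirm both in one crop.

Run:
```python
from h import *
p,d=camera("side"); save("crop1.png",cv2.resize(p[190:380,270:460],None,fx=3,fy=3,interpolation=cv2.INTER_CUBIC))
k=calibration("side"); K=np.array(k["camera_matrix"])
for n in("long_objective_mid","short_objective_mid"):
    for r in cut_out(n,"side")[:3]:
        v,u=np.nonzero(r["mask"]&(d>0)); z=d[v,u]
        X=(np.linalg.inv(K)@np.c_[u,v,np.ones(len(u))].T*z-np.array(k["t"])[:,None]); X=(np.array(k["R"]).T@X).T
        print(n,round(r["score"],2),len(u),u.mean(),v.mean(),np.percentile(X,98,axis=0).round(3),np.percentile(X,2,axis=0).round(3))
```

```text
long_objective_mid 0.95 386 414.4300518134715 355.2953367875648 [ 0.531 -0.227  0.059] [ 0.507 -0.257  0.004]
short_objective_mid 0.77 246 351.0609756097561 334.9512195121951 [ 0.49  -0.115  0.039] [ 0.463 -0.137  0.002]
```

View pics/crop1.png

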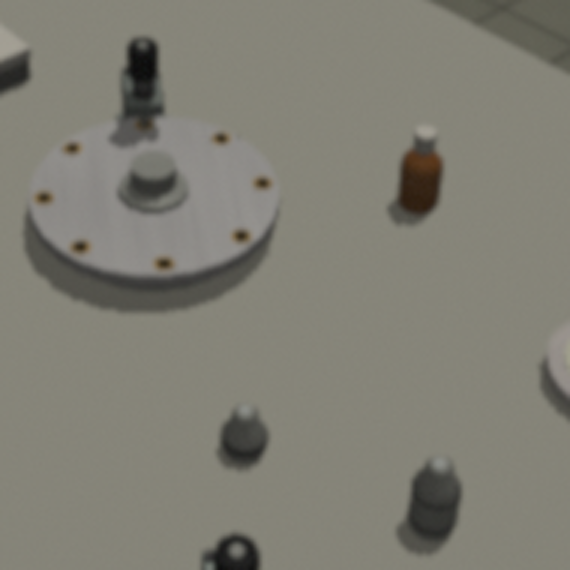

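servo_tool --moves '[[[0, 0, 8.1], [0, 0, 0], 100], [[0, 0, 8.1], [0, 0, 0], 100], [[0, 0, 8.1], [0, 0, 0], 100], [[0, 0, 8.1], [0, 0, 0], 100], [[0, 0, 8.1], [0, 0, 0], 100], [[0, 0, 8.1], [0, 0, 0], 100], [[0, 0, 8.1], [0, 0, 0], 100], [[0, 0, 8.1], [0, 0, 0], 100], [[0, 0, 8.1], [0, 0, 0], 100], [[0, 0, 8.1], [0, 0, 0], 100], [[0, 0, 8.1], [0, 0, 0], 100], [[0, 0, 8], [0, 0, 0], 100]]'

```text
time: 1.95
ee_pos: [0.2492, 0.4889, 0.1974]
tcp_rot: [-178.5, 0.0, 62.1]
wrist_force: [1.0, 0.3, -0.9]
opening: 0.0855
grasp_force: 0.0
```

The crop shows the long objective, two-tier, at crop (435,497) with its top at z≈0.059. The short one is at crop (245,433) with its top at 0.039. The target stage B is at crop (150,190), with its knob at (143,65). I'm moving towards the long objective.

servo_tool --moves '[[[0, 0, 0], [-0.024, 0.03, 0], 100], [[0, 0, 0], [-0.024, 0.03, 0], 100], [[0, 0, 0], [-0.024, 0.03, 0], 100], [[0, 0, 0], [-0.024, 0.03, 0], 100], [[0, 0, 0], [-0.024, 0.03, 0], 100], [[0, 0, 0], [-0.024, 0.03, 0], 100], [[0, 0, 0], [-0.024, 0.03, 0], 100], [[0, 0, 0], [-0.024, 0.03, 0], 100], [[0, 0, 0], [-0.024, 0.03, 0], 100], [[0, 0, 0], [-0.024, 0.03, 0], 100]]'

```text
time: 2.95
ee_pos: [0.4035, 0.1333, 0.1903]
tcp_rot: [-178.6, 0.0, 62.0]
wrist_force: [0.7, -0.2, 0.7]
opening: 0.085
grasp_force: 0.0
```

servo_tool --moves '[[[-0.7, 0, 1], [-0.023, 0.023, 0], 100], [[-0.7, 0, 1], [-0.023, 0.023, 0], 100], [[0, 0, 1], [-0.023, 0.023, 0], 100], [[0, 0, 0], [-0.023, 0.023, 0], 100], [[0, 0, 0], [-0.023, 0.023, 0], 100], [[0, 0, 0], [-0.023, 0.023, 0], 100], [[0, 0, 0], [-0.023, 0.023, 0], 100], [[0, 0, 0], [-0.023, 0.023, 0], 100], [[0, 0, 0], [-0.023, 0.023, 0], 100], [[0, 0, 0], [-0.023, 0.023, 0], 100], [[0, 0, 0], [-0.01, 0.01, 0], 100], [[0, 0, 0], [0, 0, 0], 100]]'

```text
time: 4.15
ee_pos: [0.4884, -0.1949, 0.189]
tcp_rot: [-179.9, 0.1, 58.8]
wrist_force: [-1.0, 0.3, -0.6]
opening: 0.0851
grasp_force: 0.0
```

```bash
cat > w.py <<'E'
from h import *
from scipy.spatial.transform import Rotation as Ro
import sys
def pts(c,d,m):
    k=calibration(c); K=np.array(k["camera_matrix"]); v,u=np.nonzero(m&(d>0)); z=d[v,u]
    X=np.linalg.inv(K)@np.c_[u,v,np.ones(len(u))].T*z-np.array(k["t"])[:,None]
    return (np.array(k["R"]).T@X).T
def tool(X):
    o=get_obs(); R=Ro.from_euler("xyz",o["tcp_rot"],degrees=True).as_matrix()
    return R.T@(np.array(X)-o["ee_pos"])
E
python3 - <<'E'
from w import *
o=get_obs(); print(o["ee_pos"],o["tcp_rot"],o["time"])
p,d=camera("wrist"); save("w1.png",p)
look("wrist",["long_objective_mid","short_objective_mid"])
for r in cut_out("long_objective_mid","wrist")[:2]:
    X=pts("wrist",d,r["mask"]); t=X[X[:,2]>.047]; print(r["score"],len(X),X.max(0).round(3),X.min(0).round(3),"nose",t.mean(0).round(4),len(t))
    b=X[(X[:,2]>.02)]; print("box mid",((b.max(0)+b.min(0))/2).round(4)); print("tool",tool(t.mean(0)).round(4))
E
```

```text
[ 0.48837769 -0.19488731  0.18897041] [-1.79929724e+02  7.16102105e-02  5.88464126e+01] 4.15
wrist call long_objective_mid 0.79 [ 0.521 -0.238  0.032] [380. 237.]
wrist call short_objective_mid 0.76 [ 0.479 -0.117  0.017] [268. 140.]
```

View pics/w1.png

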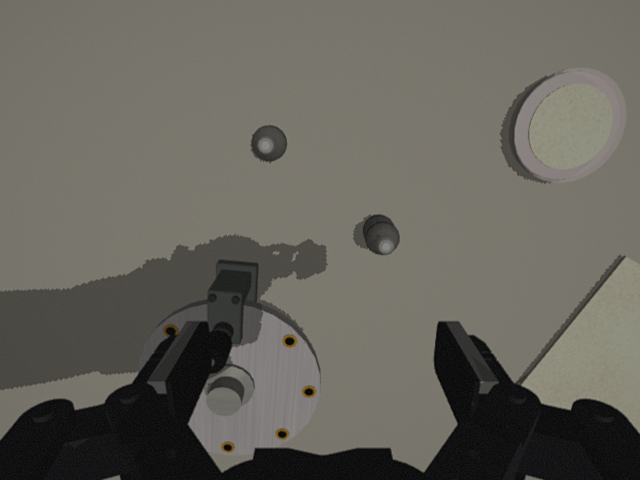

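The wrist view shows the long objective at (382,238) with its nose at (388,246), and the short one at (268,143). The decoy stage is at lower left, clear of the grasp. Next I'll refine the long objective's axis from depth.

Run:
```python
from w import *
p,d=camera("wrist")
m=np.zeros(d.shape,bool); m[205:265,350:410]=1
X=pts("wrist",d,m); X=X[(X[:,2]>.012)]
for lo,hi in((.05,.06),(.036,.05),(.012,.034)):
    t=X[(X[:,2]>lo)&(X[:,2]<hi)]; print(lo,len(t),t.mean(0).round(4),((t.max(0)+t.min(0))/2).round(4),np.ptp(t,axis=0).round(3))
for r in cut_out("long_objective_mid","wrist")[:2]: print(r["score"],r["mask"].sum())
look("wrist",["long_objective_mid"])
for P in([.523,-.241,.028],): print(tool(P).round(4))
```

```text
0.05 327 [ 0.5225 -0.2397  0.0543] [ 0.5225 -0.2409  0.0537] [0.017 0.017 0.007]
0.036 443 [ 0.523  -0.2356  0.0411] [ 0.5224 -0.2403  0.043 ] [0.029 0.027 0.014]
0.012 216 [ 0.5236 -0.2298  0.0232] [ 0.5224 -0.2373  0.023 ] [0.03  0.023 0.022]
0.59 1095
wrist call long_objective_mid 0.88 [ 0.518 -0.242  0.029] [379. 241.]
wrist call long_objective_mid 0.42 [ 0.704 -0.241  0.001] [557. 128.]
[-0.0234  0.0545  0.1618]
```

servo_tool --moves '[[[0, 0, 0], [-0.012, 0.027, 0], 100], [[0, 0, 0], [-0.0115, 0.027, 0], 100], [[0, 0, 0], [0, 0, 0.03], 100], [[0, 0, 0], [0, 0, 0.03], 100], [[0, 0, 0], [0, 0, 0.03], 100], [[0, 0, 0], [0, 0, 0], 100], [[0, 0, 0], [0, 0, 0], 100]]'

```text
time: 5.2
ee_pos: [0.5223, -0.2412, 0.1002]
tcp_rot: [-180.0, 0.1, 59.0]
wrist_force: [0.3, -0.2, 1.9]
opening: 0.085
grasp_force: 0.0
```

Run:
```python
from w import *
print(get_obs()["ee_pos"],get_obs()["tcp_rot"],tool([.5225,-.241,.007]).round(4))
```

```text
[ 0.52233367 -0.24124735  0.10019747] [-1.79960023e+02  6.23275124e-02  5.89963223e+01] [0.0004 0.0001 0.0932]
```

servo_tool --moves '[[[0, 0, 0], [0, 0, 0.03], 100], [[0, 0, 0], [0, 0, 0.03], 100], [[0, 0, 0], [0, 0, 0.02], 100], [[0, 0, 0], [0, 0, 0.012], 100], [[0, 0, 0], [0, 0, 0], 100], [[0, 0, 0], [0, 0, 0], 60], [[0, 0, 0], [0, 0, 0], 40], [[0, 0, 0], [0, 0, 0], 20], [[0, 0, 0], [0, 0, 0], 0], [[0, 0, 0], [0, 0, 0], 0], [[0, 0, 0], [0, 0, 0], 0], [[0, 0, 0], [0, 0, 0], 0]]' --force 30

```text
time: 6.4
ee_pos: [0.5223, -0.2417, 0.0081]
tcp_rot: [-180.0, 0.1, 59.0]
wrist_force: [-3.7, 0.7, 4.7]
opening: 0.0189
grasp_force: 26.4
```

Run:
```python
from w import *
p,d=camera("wrist"); p2,d2=camera("side")
u,v=pix("side",[.5225,-.241,.03]).astype(int); print(u,v,get_obs()["opening"],get_obs()["grasp_force"])
c=cv2.resize(p2[v-50:v+50,u-50:u+50],(480,480),interpolation=cv2.INTER_CUBIC)
save("w2.png",cv2.resize(np.hstack([p[:,160:480],c]),None,fx=1,fy=1))
look("side",["long_objective_mid"]);
```

```text
414 353 0.018832992561837087 26.417644143584766
side call long_objective_mid 0.78 [ 0.526 -0.243  0.032] [416. 352.]
```

View pics/w2.png

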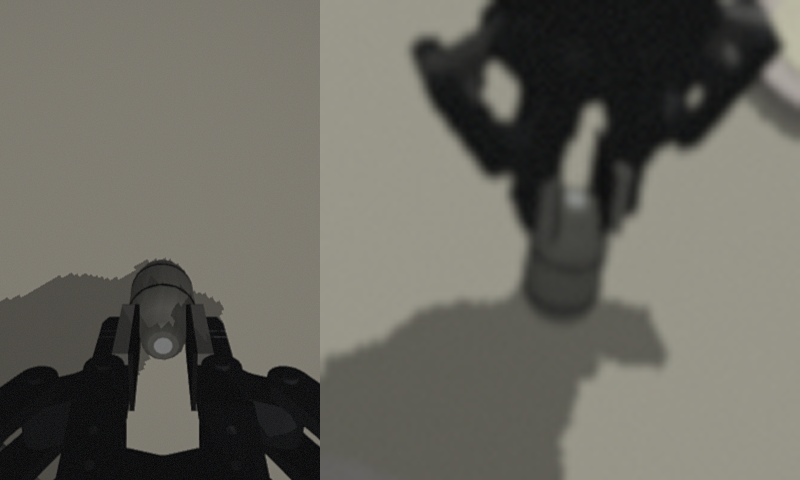

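Both views show the pads on the upper cone, not the barrel, so the fingertips sit higher than the TCP reading implies. I'll measure the tip height from depth.

Run:
```python
from w import *
p,d=camera("side"); g=p.max(2)
m=np.zeros(d.shape,bool); m[300:375,370:460]=1
X=pts("side",d,m); v,u=np.nonzero(m&(d>0)); dark=g[v,u]<45
X2=X[dark&(np.abs(X[:,0]-.5223)<.08)&(np.abs(X[:,1]+.2417)<.08)&(X[:,2]>.003)]
T=np.array([tool(x) for x in X2])
i=np.argsort(T[:,2])[::-1][:400:25]; print("side dark tool frame\n",T[i].round(3))
print("TCP px side",pix("side",get_obs()["ee_pos"]), "obj", [pix("side",[.5225,-.241,z]).round() for z in(0,.056)])
p,d=camera("wrist"); m=np.zeros(d.shape,bool); m[295:420,260:400]=1
X=pts("wrist",d,m); v,u=np.nonzero(m&(d>0)); T=np.array([tool(x) for x in X]); dark=p[v,u].max(1)<35
for rr in(305,315,330,350,380): 
    for s in(-1,1):
        k=dark&(v==rr)&(s*(u-322)>0); print(rr,s,k.sum(),T[k].mean(0).round(3) if k.any() else "")
k=(v>330)&(v<350)&(u>315)&(u<330); print("nose",T[k].mean(0).round(4),X[k].mean(0).round(4))
```

```text
side dark tool frame
 [[-0.006  0.011 -0.037]
 [-0.009  0.01  -0.051]
 [-0.005 -0.015 -0.057]
 [ 0.006 -0.021 -0.062]
 [ 0.005  0.011 -0.067]
 [ 0.     0.012 -0.074]
 [-0.013 -0.018 -0.08 ]
 [-0.014 -0.015 -0.083]
 [-0.011  0.023 -0.085]
 [-0.011  0.038 -0.086]
 [-0.006  0.031 -0.087]
 [-0.002  0.032 -0.089]
 [-0.006  0.034 -0.09 ]
 [-0.    -0.029 -0.091]
 [-0.012 -0.031 -0.092]
 [ 0.007  0.038 -0.093]]
TCP px side [413.08809825 361.61299283] obj [array([412., 364.]), array([415., 344.])]Traceback (most recent call last):
  File "<stdin>", line 10, in <module>
  File "w.py", line 9, in tool
    o=get_obs(); R=Ro.from_euler("xyz",o["tcp_rot"],degrees=True).as_matrix()
ValueError: time passes only in moves, steps and waits
```

```bash
cat >> w.py <<'E'
def toolN(X):
    o=get_obs(); R=Ro.from_euler("xyz",o["tcp_rot"],degrees=True).as_matrix()
    return (np.array(X)-o["ee_pos"])@R
E
python3 - <<'E'
from w import *
p,d=camera("wrist"); m=np.zeros(d.shape,bool); m[255:420,250:400]=1
X=pts("wrist",d,m); v,u=np.nonzero(m&(d>0)); T=toolN(X)
for rr in(270,290,310,320,335,350,380):
    print(rr,[(c,T[(v==rr)&(u==c)][0].round(3).tolist()) for c in (275,285,293,310,322,335,350,360,368) if ((v==rr)&(u==c)).any()])
E
```

```text
270 [(275, [0.008, -0.024, 0.008]), (285, [0.008, -0.019, 0.008]), (293, [0.007, -0.015, 0.009]), (310, [0.014, -0.006, -0.006]), (322, [0.015, 0.0, -0.01]), (335, [0.014, 0.006, -0.008]), (350, [0.007, 0.014, 0.01]), (360, [0.008, 0.019, 0.008]), (368, [0.008, 0.023, 0.008])]
290 [(275, [-0.004, -0.024, 0.009]), (285, [-0.004, -0.019, 0.009]), (293, [0.006, -0.013, -0.013]), (310, [0.014, -0.005, -0.028]), (322, [0.014, 0.0, -0.029]), (335, [0.014, 0.005, -0.028]), (350, [0.007, 0.013, -0.014]), (360, [-0.003, 0.02, 0.008]), (368, [-0.003, 0.024, 0.008])]
310 [(275, [-0.015, -0.025, 0.009]), (285, [0.012, -0.014, -0.043]), (293, [0.012, -0.011, -0.043]), (310, [0.009, -0.005, -0.037]), (322, [0.009, 0.0, -0.037]), (335, [0.008, 0.005, -0.035]), (350, [0.012, 0.011, -0.043]), (360, [0.012, 0.015, -0.042]), (368, [-0.015, 0.024, 0.008])]
320 [(275, [0.008, -0.018, -0.043]), (285, [0.012, -0.013, -0.05]), (293, [0.012, -0.01, -0.049]), (310, [0.007, -0.005, -0.041]), (322, [0.008, 0.0, -0.044]), (335, [0.008, 0.005, -0.042]), (350, [0.012, 0.01, -0.05]), (360, [0.012, 0.014, -0.05]), (
[... 186 characters left out ...]
7]), (335, [0.005, 0.005, -0.048]), (350, [0.011, 0.01, -0.058]), (360, [0.013, 0.013, -0.061]), (368, [0.012, 0.016, -0.06])]
350 [(275, [0.012, -0.015, -0.069]), (285, [0.012, -0.012, -0.069]), (293, [0.012, -0.009, -0.069]), (310, [-0.002, -0.004, -0.048]), (322, [-0.002, 0.0, -0.048]), (335, [-0.002, 0.005, -0.047]), (350, [0.007, 0.01, -0.061]), (360, [0.012, 0.012, -0.068]), (368, [0.012, 0.015, -0.069])]
380 [(275, [0.014, -0.013, -0.086]), (285, [0.008, -0.011, -0.078]), (293, [0.002, -0.009, -0.071]), (310, [-0.059, -0.007, 0.009]), (322, [-0.058, -0.0, 0.008]), (335, [-0.06, 0.007, 0.009]), (350, [-0.003, 0.01, -0.064]), (360, [0.008, 0.011, -0.078]), (368, [0.013, 0.013, -0.085])]
```

Run:
```python
from w import *
p,d=camera("wrist"); m=d>0
X=pts("wrist",d,m); v,u=np.nonzero(m); T=toolN(X)
for rr in(420,440,450,460,470,479):
    print(rr,[(c,T[(v==rr)&(u==c)][0].round(3).tolist()) for c in (260,290,322,350,380) if ((v==rr)&(u==c)).any()])
```

```text
420 [(260, [0.018, -0.014, -0.105]), (290, [-0.087, -0.019, 0.009]), (322, [-0.087, -0.0, 0.009]), (350, [-0.088, 0.016, 0.009]), (380, [0.018, 0.013, -0.105])]
440 [(260, [0.018, -0.013, -0.111]), (290, [-0.103, -0.019, 0.009]), (322, [-0.103, -0.0, 0.009]), (350, [-0.103, 0.017, 0.01]), (380, [0.017, 0.013, -0.11])]
450 [(260, [0.017, -0.013, -0.112]), (290, [0.011, -0.007, -0.106]), (322, [-0.11, -0.0, 0.009]), (350, [0.011, 0.006, -0.107]), (380, [0.018, 0.012, -0.113])]
460 [(260, [0.017, -0.012, -0.115]), (290, [0.012, -0.007, -0.11]), (322, [0.012, 0.0, -0.11]), (350, [0.012, 0.006, -0.11]), (380, [0.018, 0.012, -0.116])]
470 [(260, [0.019, -0.012, -0.119]), (290, [0.012, -0.007, -0.113]), (322, [0.011, 0.0, -0.112]), (350, [0.011, 0.006, -0.112]), (380, [0.018, 0.011, -0.118])]
479 [(260, [0.018, -0.012, -0.12]), (290, [0.012, -0.006, -0.115]), (322, [0.012, 0.0, -0.115]), (350, [0.012, 0.006, -0.115]), (380, [0.018, 0.011, -0.12])]
```

servo_tool --moves '[[[0, 0, 0], [0, 0, 0], 30], [[0, 0, 0], [0, 0, 0], 60], [[0, 0, 0], [0, 0, 0], 100], [[0, 0, 0], [0, 0, 0], 100], [[0, 0, 0], [0, 0, 0], 100]]'

```text
time: 7.25
ee_pos: [0.5223, -0.2418, 0.0073]
tcp_rot: [-180.0, 0.1, 59.0]
wrist_force: [-0.1, 0.0, 0.6]
opening: 0.0816
grasp_force: 0.0
```

Run:
```python
from w import *
p,d=camera("wrist"); m=d>0; save("w3.png",p)
X=pts("wrist",d,m); v,u=np.nonzero(m); T=toolN(X)
F=(T[:,2]<-.015)&(np.abs(T[:,1])>.025)&(np.abs(T[:,0])<.02)&(np.abs(T[:,1])<.07)
print("tips L/R",[np.percentile(T[F&(s*T[:,1]>0)][:,2],99.5).round(4) for s in(-1,1)])
O=(np.abs(T[:,1])<.02)&(np.abs(T[:,0])<.03)&(X[:,2]>.05)&(X[:,2]<.06); print("nose",X[O].mean(0).round(4),T[O].mean(0).round(4),X[O].max(0).round(3),O.sum())
look("wrist",["long_objective_mid"])
```

```text
tips L/R [np.float64(-0.0477), np.float64(-0.0475)]
nose [ 0.5233 -0.2395  0.0543] [ 0.0024 -0.0003 -0.0469] [ 0.531 -0.232  0.057] 1468
wrist call long_objective_mid 0.68 [ 0.52  -0.244  0.027] [320. 316.]
```

Depth shows the whole gripper sits about 35 mm further back than the reported TCP. Tips when open are at tool z −0.048 against a nominal −0.013, and the body is at −0.106 against −0.073. I'll apply a −0.035 m correction to z from here on. The objective is still standing in place, so I'm going lower.

servo_tool --moves '[[[0, 0, 0], [0, 0, 0.012], 100], [[0, 0, 0], [0, 0, 0.012], 100], [[0, 0, 0], [0, 0, 0.01], 100], [[0, 0, 0], [0, 0, 0], 100], [[0, 0, 0], [0, 0, 0], 60], [[0, 0, 0], [0, 0, 0], 40], [[0, 0, 0], [0, 0, 0], 20], [[0, 0, 0], [0, 0, 0], 20], [[0, 0, 0], [0, 0, 0], 0], [[0, 0, 0], [0, 0, 0], 0], [[0, 0, 0], [0, 0, 0], 0]]' --force 40

```text
time: 8.45
ee_pos: [0.5227, -0.242, -0.0259]
tcp_rot: [180.0, 0.1, 59.0]
wrist_force: [-0.5, 0.0, 6.2]
opening: 0.0285
grasp_force: 40.0
```

servo_tool --moves '[[[0, 0, 0], [0, 0, -0.02], 0], [[0, 0, 0], [0, 0, -0.04], 0], [[0, 0, 0], [0, 0, -0.045], 0], [[0, 0, 0], [0, 0, -0.045], 0], [[0, 0, 0], [0.02, -0.008, 0], 0], [[0, 0, 0], [0.035, -0.012, 0], 0], [[0, 0, 0], [0.035, -0.012, 0], 0], [[0, 0, 0], [0.035, -0.012, 0], 0], [[0, 0, 0], [0.035, -0.012, 0], 0], [[0, 0, 0], [0.02, -0.008, 0], 0], [[0, 0, 0], [0, 0, 0], 0], [[0, 0, 0], [0, 0, 0], 0]]'

```text
time: 9.65
ee_pos: [0.5602, -0.0543, 0.1228]
tcp_rot: [-179.9, 0.1, 59.0]
wrist_force: [0.6, 0.5, -1.5]
opening: 0.0285
grasp_force: 39.7
```

Run:
```python
from w import *
o=get_obs(); print(o["ee_pos"],o["tcp_rot"],o["opening"],o["grasp_force"],o["time"])
p,d=camera("wrist"); save("w4.png",p); look("wrist",["seat","pull_knob","stage","long_objective_mid"])
X=pts("wrist",d,d>0); T=toolN(X)
near=np.hypot(X[:,0]-.59,X[:,1]-.083)<.13
top=X[near&(np.abs(X[:,2]-.055)<.004)]; disc=X[near&(np.abs(X[:,2]-.03)<.004)]
kn=X[(np.hypot(X[:,0]-.632,X[:,1]-.153)<.035)&(X[:,2]>.08)]
for n,a in(("top",top),("disc",disc),("knob",kn)):
    if len(a): print(n,len(a),a.mean(0).round(4),((a.max(0)+a.min(0))/2).round(4),np.ptp(a,axis=0).round(3))
```

```text
[ 0.56018188 -0.0543006   0.12282544] [-1.79935862e+02  9.67175023e-02  5.90284072e+01] 0.028541884045641813 39.74205610043825 9.65
wrist call seat 0.86 [0.585 0.09  0.056] [223.   8.]
wrist call seat 0.46 [ 0.582  0.088 -0.002] [242.  34.]
wrist call stage 0.79 [ 0.583  0.084 -0.002] [245.  39.]
wrist call long_objective_mid 0.63 [ 0.56  -0.059  0.175] [326. 358.]
top 2643 [0.5825 0.0835 0.0548] [0.5838 0.085  0.0542] [0.034 0.031 0.006]
disc 38677 [0.5673 0.0584 0.0298] [0.5803 0.069  0.0304] [0.18  0.152 0.007]
```

View pics/w4.png

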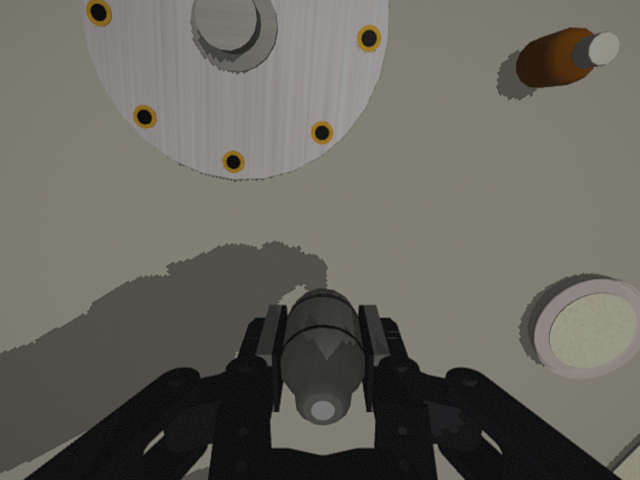

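The objective is held upright on its barrel, with the pads at rows 305–410. The pedestal at (226,20) is cut by the image edge. I'll move closer and measure again.

servo_tool --moves '[[[0, 0, 0], [0.02, -0.016, -0.01], 0], [[0, 0, 0], [0.03, -0.02, -0.01], 0], [[0, 0, 0], [0.02, -0.014, 0], 0], [[0, 0, 0], [0, 0, 0], 0], [[0, 0, 0], [0, 0, 0], 0]]'

```text
time: 10.4
ee_pos: [0.5537, 0.031, 0.1432]
tcp_rot: [-180.0, 0.1, 59.0]
wrist_force: [-0.4, -0.2, -1.5]
opening: 0.0288
grasp_force: 39.8
```

```bash
cat > m.py <<'E'
from w import *
from scipy.optimize import least_squares
o=get_obs(); print(o["ee_pos"],o["tcp_rot"],o["opening"],o["time"])
p,d=camera("wrist"); look("wrist",["seat","pull_knob"])
X=pts("wrist",d,d>0); T=toolN(X)
away=np.abs(T[:,1])>-1
near=np.hypot(X[:,0]-.584,X[:,1]-.085)<.03
top=X[near&(np.abs(X[:,2]-.055)<.003)]
h=cv2.convexHull((top[:,:2]*1e4).astype(np.int32)); (c,r)=cv2.minEnclosingCircle(h); print("top",len(top),np.array(c)/1e4,r/1e4,top.mean(0).round(4))
dm=X[(np.hypot(X[:,0]-.584,X[:,1]-.085)<.11)&(np.abs(X[:,2]-.03)<.004)]
h=cv2.convexHull((dm[:,:2]*1e4).astype(np.int32)); (c,r)=cv2.minEnclosingCircle(h); print("disc",len(dm),np.array(c)/1e4,r/1e4)
kn=X[(np.hypot(X[:,0]-.63,X[:,1]-.153)<.035)&(X[:,2]>.1)&(X[:,2]<.112)]
if len(kn): print("knob",len(kn),kn.mean(0).round(4),((kn.max(0)+kn.min(0))/2).round(4),np.ptp(kn,axis=0).round(3))
ob=(np.abs(T[:,1])<.02)&(np.abs(T[:,0])<.03)&(T[:,2]<-.01)&(T[:,2]>-.12)
t=T[ob]; n=t[:,2]<t[:,2].min()+.004; print("nose tool",((t[n].max(0)+t[n].min(0))/2).round(4))
E
python3 - <<'E'
from m import *
save("w5.png",p)
E
```

```text
[0.55365319 0.03102072 0.14318954] [-1.79979848e+02  7.58951611e-02  5.89880610e+01] 0.028785592431451408 10.4
wrist call seat 0.58 [0.583 0.09  0.058] [313. 140.]
wrist call seat 0.21 [ 0.748 -0.032  0.034] [598. 165.]
wrist call pull_knob 0.4 [0.581 0.089 0.001] [314. 138.]
top 2130 [0.58360234 0.08688401] 0.016960774230957033 [0.5837 0.0871 0.0542]
disc 50135 [0.58354761 0.08686029] 0.09401812133789063
knob 88 [0.6257 0.1433 0.1018] [0.626  0.1441 0.1026] [0.01  0.006 0.005]
nose tool [ 0.0165 -0.     -0.118 ]
```

Run:
```python
from w import *
p,d=camera("wrist"); X=pts("wrist",d,d>0); T=toolN(X)
for lo,hi in((-.086,-.078),(-.078,-.062)):
    t=T[(np.hypot(T[:,0],T[:,1])<(.009 if lo<-.08 else .02))&(T[:,2]>lo)&(T[:,2]<hi)]; print(len(t),t.mean(0).round(4),t.min(0).round(4),t.max(0).round(4))
print(toolN([[.5836,.0869,.029]]).round(4))
```

```text
1959 [ 0.0022  0.0002 -0.0806] [-0.0066 -0.0081 -0.0831] [ 0.0089  0.0085 -0.078 ]
5266 [ 0.0062  0.0002 -0.069 ] [-0.0112 -0.0173 -0.078 ] [ 0.0154  0.0177 -0.062 ]
[[ 0.0641 -0.0035  0.114 ]]
```

servo_tool --moves '[[[0, 0, 0], [0.021, -0.0015, 0], 0], [[0, 0, 0], [0.021, -0.001, 0], 0], [[0, 0, 0], [0.021, -0.001, 0], 0], [[0, 0, 0], [0, 0, 0], 0], [[0, 0, 0], [0, 0, 0.03], 0], [[0, 0, 0], [0, 0, 0.03], 0], [[0, 0, 0], [0, 0, 0.03], 0], [[0, 0, 0], [0, 0, 0.015], 0], [[0, 0, 0], [0, 0, 0], 0], [[0, 0, 0], [0, 0, 0], 0], [[0, 0, 0], [0, 0, 0], 0]]'

```text
time: 11.7
ee_pos: [0.5841, 0.087, 0.0401]
tcp_rot: [179.9, -0.0, 59.0]
wrist_force: [0.5, -0.6, -0.3]
opening: 0.0287
grasp_force: 39.8
```

Run:
```python
from w import *
o=get_obs(); print(o["ee_pos"],o["wrist_force"],toolN([[.5836,.0869,.029]]).round(4))
```

```text
[0.58405444 0.08697023 0.04008463] [ 0.49146759 -0.55580102 -0.28041744] [[-0.0003 -0.0004  0.0111]]
```

servo_tool --moves '[[[0, 0, 0], [-0.001, 0, 0.004], 0], [[0, 0, 0], [0, 0, 0.004], 0], [[0, 0, 0], [0, 0, 0.002], 0], [[0, 0, 0], [0, 0, 0], 0], [[0, 0, 0], [0, 0, 0], 0]]'

```text
time: 12.2
ee_pos: [0.5827, 0.0862, 0.0291]
tcp_rot: [180.0, 0.0, 59.0]
wrist_force: [-2.1, -0.8, 6.9]
opening: 0.0289
grasp_force: 40.4
```

Contact on the pedestal is confirmed: +7 N at reading z 0.029, as predicted. Releasing.

servo_tool --moves '[[[0, 0, 0], [0, 0, 0], 36], [[0, 0, 0], [0, 0, 0], 40], [[0, 0, 0], [0, 0, 0], 50], [[0, 0, 0], [0, 0, 0], 75], [[0, 0, 0], [0, 0, 0], 75], [[0, 0, 0], [0, 0, 0], 75]]'

```text
time: 12.8
ee_pos: [0.5825, 0.0862, 0.0281]
tcp_rot: [-180.0, 0.1, 59.0]
wrist_force: [-0.2, -0.0, -0.2]
opening: 0.064
grasp_force: 0.0
```

Run:
```python
from w import *
o=get_obs(); print(o["ee_pos"],o["opening"],o["grasp_force"],o["wrist_force"])
p,d=camera("wrist"); X=pts("wrist",d,d>0); T=toolN(X)
t=X[(np.hypot(X[:,0]-.5836,X[:,1]-.0869)<.012)&(X[:,2]>.104)&(X[:,2]<.116)]; print("nose",len(t),t.mean(0).round(4),t.min(0).round(4),t.max(0).round(4))
F=(np.abs(T[:,1])>.02)&(np.abs(T[:,1])<.06)&(np.abs(T[:,0])<.02)&(T[:,2]<-.02); print("fingers inner |y|",np.abs(T[F&(T[:,2]>-.07)][:,1]).min() if F.any() else "")
kn=X[(np.hypot(X[:,0]-.626,X[:,1]-.157)<.03)&(X[:,2]>.075)]
if len(kn): print("knob",len(kn),kn.min(0).round(4),kn.max(0).round(4))
save("w6.png",p); look("wrist",["pull_knob","long_objective_mid"])
```

```text
[0.58251771 0.08617292 0.0281037 ] 0.06401610119213898 0.0 [-0.20781724 -0.02628468 -0.15041666]
nose 2509 [0.5845 0.0888 0.1089] [0.5742 0.077  0.104 ] [0.5921 0.0958 0.1124]
fingers inner |y| 0.03128751099489402
knob 8063 [0.6192 0.1416 0.0983] [0.6436 0.1662 0.1083]
wrist call pull_knob 0.67 [0.63  0.153 0.09 ] [344. 118.]
wrist call long_objective_mid 0.71 [0.58  0.084 0.082] [319. 361.]
```

View pics/w6.png

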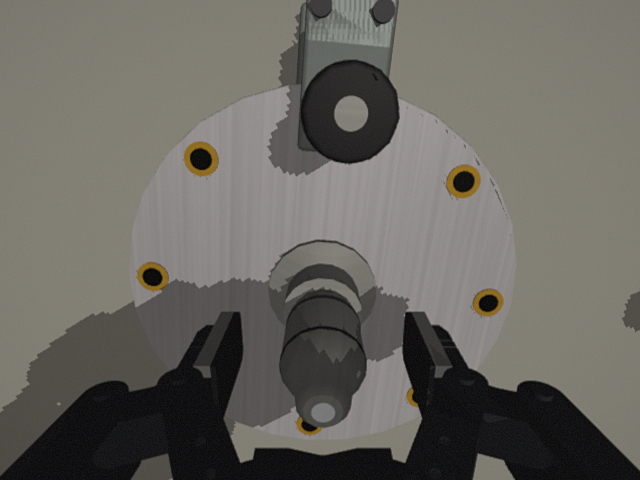

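The objective stands free and upright on the pedestal, nose at (322,412). The knob is at (350,112), which gives world (0.6314,0.1539), 82.3 mm from the seat as specified. I'll retreat straight up and go to the knob.

servo_tool --moves '[[[0, 0, 0], [0, 0, -0.01], 75], [[0, 0, 0], [0, 0, -0.02], 75], [[0, 0, 0], [0, 0, -0.03], 75], [[0, 0, 0], [0, 0, -0.03], 75], [[0, 0, 0], [0, 0, -0.01], 75], [[0, 0, 0], [0.028, 0.003, 0], 75], [[0, 0, 0], [0.028, 0.002, 0], 75], [[0, 0, 0], [0.027, 0.002, 0], 75], [[0, 0, 0], [0, 0, 0], 75], [[0, 0, 0], [0, 0, 0], 75]]'

```text
time: 13.95
ee_pos: [0.6312, 0.1539, 0.1274]
tcp_rot: [-179.9, 0.1, 59.0]
wrist_force: [-0.4, 0.4, -1.2]
opening: 0.0638
grasp_force: 0.0
```

Run:
```python
from w import *
o=get_obs(); print(o["ee_pos"],o["tcp_rot"],toolN([[.6314,.1539,.038]]).round(4))
p,d=camera("wrist"); X=pts("wrist",d,d>0)
kn=X[(np.hypot(X[:,0]-.6314,X[:,1]-.1539)<.02)&(X[:,2]>.1)&(X[:,2]<.112)]
print("knob",len(kn),kn.min(0).round(4),kn.max(0).round(4),toolN([(kn.min(0)+kn.max(0))/2]).round(4))
camera("side"); look("side",["long_objective_mid","pull_knob"])
```

```text
[0.63118372 0.15394167 0.12739403] [-1.79925056e+02  1.18530166e-01  5.90092773e+01] [[0.0003 0.0003 0.0894]]
knob 1485 [0.6196 0.1421 0.1001] [0.6437 0.1661 0.1075] [[0.0009 0.0002 0.024 ]]
side call long_objective_mid 0.75 [0.584 0.085 0.086] [321. 234.]
side call pull_knob 0.64 [0.634 0.152 0.091] [318. 210.]
side call pull_knob 0.54 [ 0.362 -0.238  0.093] [349. 379.]
```

Aligned to under 1 mm, and the objective is still on the pedestal (z≈0.083). Going down to the knob and gripping.

servo_tool --moves '[[[0, 0, 0], [0, 0, 0.03], 75], [[0, 0, 0], [0, 0, 0.03], 75], [[0, 0, 0], [0, 0, 0.02], 75], [[0, 0, 0], [0, 0, 0.009], 75], [[0, 0, 0], [0, 0, 0], 75], [[0, 0, 0], [0, 0, 0], 50], [[0, 0, 0], [0, 0, 0], 25], [[0, 0, 0], [0, 0, 0], 10], [[0, 0, 0], [0, 0, 0], 0], [[0, 0, 0], [0, 0, 0], 0], [[0, 0, 0], [0, 0, 0], 0], [[0, 0, 0], [0, 0, 0], 0]]' --force 60

```text
time: 15.35
ee_pos: [0.6314, 0.1542, 0.0407]
tcp_rot: [-180.0, -0.0, 59.0]
wrist_force: [-4.1, 1.6, 5.6]
opening: 0.0228
grasp_force: 58.7
```

servo_tool --moves '[[[0, 0, 0], [0, 0, -0.002], 0], [[0, 0, 0], [0, 0, -0.003], 0], [[0, 0, 0], [0, 0, -0.003], 0], [[0, 0, 0], [0, 0, -0.003], 0], [[0, 0, 0], [0, 0, -0.003], 0], [[0, 0, 0], [0, 0, -0.002], 0], [[0, 0, 0], [0, 0, 0], 0], [[0, 0, 0], [0, 0, 0], 0], [[0, 0, 0], [0, 0, 0], 0], [[0, 0, 0], [0, 0, 0], 0]]'

```text
time: 16.35
ee_pos: [0.6312, 0.1541, 0.0545]
tcp_rot: [-179.9, 0.1, 59.0]
wrist_force: [0.7, 5.3, -9.1]
opening: 0.022
grasp_force: 59.1
```

Run:
```python
from w import *
o=get_obs(); print(o["ee_pos"],o["wrist_force"],o["grasp_force"],o["opening"])
p,d=camera("side"); look("side",["long_objective_mid","pull_knob"])
u,v=pix("side",[.605,.12,.09]).astype(int)
save("s7.png",cv2.resize(p[v-50:v+50,u-50:u+50],(560,560),interpolation=cv2.INTER_CUBIC))
p,d=camera("wrist"); X=pts("wrist",d,d>0); T=toolN(X)
t=T[(np.hypot(T[:,0],T[:,1])<.009)&(T[:,2]>-.09)]; print("knob top tool z",len(t),(np.median(t[:,2]) if len(t) else None),"world",o["ee_pos"][2]-(np.median(t[:,2]) if len(t) else 0))
```

```text
[0.63122258 0.15411121 0.05446922] [ 0.68774183  5.32044785 -9.08908338] 59.0821248292923 0.021984405988721988
side call long_objective_mid 0.74 [0.585 0.086 0.09 ] [321. 232.]
side call pull_knob 0.85 [ 0.361 -0.238  0.092] [349. 380.]
side call pull_knob 0.48 [0.634 0.153 0.106] [318. 205.]
knob top tool z 2693 -0.06429222852290549 world 0.11876145334253828
```

View pics/s7.png

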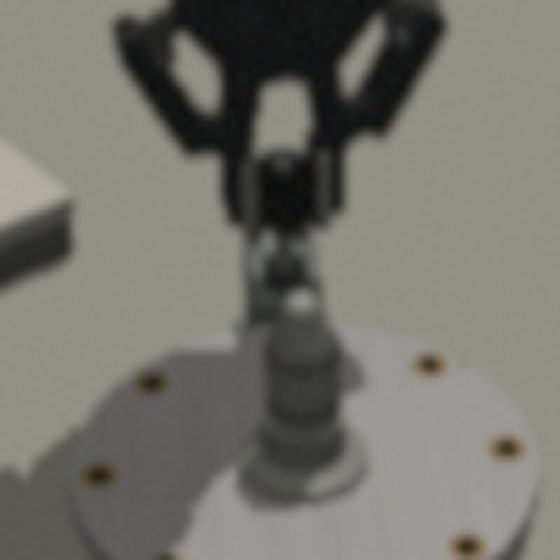

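The knob at crop (285,190) is up in the fingers, and the objective stands at crop (303,380). The lift is about 14 mm, so I'll go on to the stop.

servo_tool --moves '[[[0, 0, 0], [0, 0, -0.001], 0], [[0, 0, 0], [0, 0, -0.001], 0], [[0, 0, 0], [0, 0, -0.0008], 0], [[0, 0, 0], [0, 0, 0], 0], [[0, 0, 0], [0, 0, 0], 0], [[0, 0, 0], [0, 0, 0], 0], [[0, 0, 0], [0, 0, 0], 0], [[0, 0, 0], [0, 0, 0], 0]]'

```text
time: 17.35
ee_pos: [0.6312, 0.1541, 0.0569]
tcp_rot: [-179.9, 0.1, 59.0]
wrist_force: [2.6, 5.1, -11.4]
opening: 0.0225
grasp_force: 59.5
```

Run:
```python
from w import *
o=get_obs(); print(o["ee_pos"],o["wrist_force"],o["grasp_force"],o["opening"])
p,d=camera("wrist"); X=pts("wrist",d,d>0); T=toolN(X)
t=T[(np.hypot(T[:,0],T[:,1])<.009)&(T[:,2]>-.09)]; print("knob top",len(t),o["ee_pos"][2]-np.median(t[:,2]),np.median(t[:,2]))
camera("side"); look("side",["long_objective_mid"]); print(get_obs()["time"])
```

```text
[0.63119573 0.15414211 0.05685195] [  2.5991915    5.06311777 -11.3647365 ] 59.47093605995178 0.02251332795049687
knob top 2748 0.12105887537044453 -0.06420693019080423
side call long_objective_mid 0.53 [0.588 0.084 0.088] [323. 233.]
17.5
```

The knob has not slipped in the grip, the lift is about 16 mm by TCP, and the force has reached the spring and stop level. Handing in.

```bash
python3 -c "
from workcell import *
print(job_done())"
```

```text
the job is handed in; nothing more can be done
None
```

The job is handed in at about 17.5 s, with no verdict returned: by my last measurements the long objective stands nose-up on the pedestal of the left-hand stage, let go, and the gripper is holding the plunger knob up about 16 mm.

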